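# Point out a stray socket and its empty post

### The arm

A 6-joint arm with a two-finger parallel gripper is mounted at the origin on the work surface. World frame = base frame: x ahead of the robot, y to its left, z up, the work surface at z = 0. Lengths are in m, angles in rad, forces in N, time in s.
With the tool pointing down it reaches from about 0.375 to 0.75 m from the base axis. Payload 9 kg.
Tool frame: the origin (TCP) lies on the centre line of the jaws, within the pads' length; the fingertips stand 11 mm ahead of it and the grasp point (between the pads) lies 8 mm behind it; z points along the fingers, y is the line along which they close (so a half turn about z gives the same grasp; the last joint's range is limited). The gripper opens to 85 mm and grips with 20 to 120 N. Pads are 22 mm wide; open, the fingers measure 114 mm over their backs; the gripper's body (76 mm by 85 mm) begins 54 mm behind the grasp point. The pads swing forward as they close: fully open they stand 13 mm farther back than shut.
Start: joints at [1.09, 0.104, 0.097, 1.564, 0, 1.353], TCP at [0.156, 0.579, 0.242] pointing down, gripper open.
Joint ranges: [-2.99, 2.99], [-0.84, 1.86], [-1.1, 1.16], [-1.84, 2.11], [-1.51, 1.56], [-3.14, 3.14]. Speed limits (rad/s): [2.22, 2.22, 2.57, 3.14, 3.14, 3.14].

### API

Orientations are given as a unit quaternion [w, x, y, z].
In Python, from station import goto, move_straight, move_j, gripper_open, grasp, sleep, solve_ik, read_state, read_camera, calibration, Unreachable, hand_in gives the robot as it stands. The module is installed in compiled form; this text tells all that it offers. Calls block until the motion is done:
- goto(position, orientation): joint-space move of the TCP to a pose.
- move_straight(position, frame=None, v=0.15, f_stop=None): straight line of the TCP; frame=None keeps the orientation; v is the mean speed in m/s. With f_stop (N) it stops when the force on the tool has changed by that much, and returns True; else False.
- move_j(angles): joint-space move.
- gripper_open() and grasp(): open the fingers fully, or close them until they stop; the grip force is fixed at half the most.
- sleep(seconds).
- solve_ik(position, orientation): joint angles nearest the present ones, or None.
- read_state(): the state.
- read_camera(name): name is "side" or "top" or "wrist"; returns the picture (400x640x3 uint8, blue, green, red); there is no depth.
- calibration(name): a dict with "fx", "fy", "cx", "cy" (pixels), "view" (4x4, takes a point from world to camera coordinates). Camera axes: x right, y up, looking along -z (the intrinsics and any distortion apply to the point x, -y, -z); pixel columns grow to the right and rows downward; lengths in m; the calibration is good to about 2 mm. The wrist camera is an equidistant fisheye: a pixel r from the principal point sees the ray r / f radians off the axis. A picture is of the moment at which its call begins: read the wrist's pose just before it. calibration takes no time and is no camera call; for the wrist camera it gives the pose at the moment of the call.
A pose or a line that the arm cannot do raises Unreachable and nothing moves.
- hand_in(): hands the job in; it is judged then, once.
The state is a dict: "t": time; "joint_positions": joint angles; "qd": joint speeds; "effort": joint torques, N m; "ee_pos": TCP position; "eef_rot": TCP orientation; "contact_force": force on the tool from outside, world axes, zero at the start; "ft_torque": the same for the moment, N m; "opening": opening from 0.0 (shut) to 1.0 (fully open); "grip_force": force on a finger pad.
Only numpy, scipy, OpenCV 4.12 (cv2) and the standard library are available. Lean on these libraries where they do the work, as an engineer would, in place of code of your own. Each camera call takes 0.05 s, during which the arm holds its last target. There are 200 camera calls.

### The job

Three sockets were left off their rails on the workshop bench. Show the apprentice where the short, wide one goes: point at it with the fingertips held two or three centimetres straight above its mouth for two seconds, then point in the same way at the empty post on the rail of sockets like it, and finish still pointing there. Touch, move or lift nothing, and do not bring the fingertips down over the other two loose sockets or the other rails' empty posts.

Things in the scene. Friction and masses are not known exactly. Their poses are not given: they have to be found in the camera images.
- socket_wide_top (a point): The short, wide loose socket: chrome steel, 32 mm across its mouth, 24 mm across its lower end, 38 mm tall, standing loose and upright on the bench. The point is the centre of its open top (mouth), 38 mm above the bench; z up.
- socket_deep_top (a point): The long, narrow loose socket: chrome steel, 20 mm across its mouth, 24 mm across its lower end, 77 mm tall, standing loose and upright. The point is the centre of its top, 77 mm above the bench.
- socket_small_top (a point): The smallest loose socket: chrome steel, 17 mm across, 28 mm tall, standing loose and upright. The point is the centre of its top, 28 mm above the bench. The three loose sockets stand in any order to the robot's right, their centres at least 60 mm apart.
- rail_wide: Rail for short, wide sockets: a fixed red plastic strip, 44 mm wide, 284 mm long, 12 mm thick, with six places 44 mm apart. Five chrome sockets, 24 to 34 mm across their mouths and 38 mm tall, are fast on it with their tops 50 mm above the bench; the fifth place from its +y end, between the 30 mm and the 34 mm sockets, is empty. Origin: centre of its underside; y runs along it, z up.
- post_wide (a point): Top centre of the empty post on rail_wide: a bare black square post, 12.7 mm wide, 17 mm tall on the strip, its top 29 mm above the bench, at x = 0, y = -66 mm in the rail's frame.
- rail_small: Rail for small sockets: a fixed red strip, 44 x 236 x 12 mm, with six places 36 mm apart. Its five sockets are 13 to 22 mm across and 28 mm tall (tops 40 mm above the bench); the third place from its +y end is empty. Origin: centre of its underside; y runs along it.
- post_small (a point): Top centre of the empty post on rail_small: black, 9.5 mm square, its top 24 mm above the bench.
- rail_deep: Rail for long (deep) sockets: a fixed red strip, 44 x 240 x 12 mm, with five places 44 mm apart. Its four sockets are 18 to 26 mm across and 77 mm tall (tops 89 mm above the bench); the second place from its +y end is empty. The three rails lie side by side, about 95 mm apart, in any order. Origin: centre of its underside; y runs along it.
- post_deep (a point): Top centre of the empty post on rail_deep: black, 12.7 mm square, its top 29 mm above the bench.
- socket_wide: The short, wide loose socket again; origin at the centre of its underside.
- socket_deep: The long, narrow loose socket again; origin at the centre of its underside.
- socket_small: The smallest loose socket again; origin at the centre of its underside.
- ratchet: Bystander: chrome ratchet handle with a black grip, 258 mm long, 36 mm tall at its head, lying loose along y beyond the rails. Origin at the middle of its underside.
- extension: Bystander: chrome extension bar, 147 mm long, 19 mm thick, lying loose, roughly along the robot's left-right direction, beyond the loose sockets. Origin at the middle of its underside.
- grease: Bystander: closed jar of grease, 72 mm across, 70 mm tall, standing loose to the left of the rails. Origin at the centre of its underside.
- case: Bystander: shut grey tool case, 300 x 400 x 96 mm, fixed, lying to the right of the loose sockets. Origin at the centre of its underside.

How it is judged:
By the outcome, as a careful person would: the job done as asked, in the order asked, and still so for the second after the job is handed in, with the robot touching nothing.
It also fails if it takes over 43 s, if anything falls off the work surface, if the arm or the gripper's body presses on something with over 40 N, if the wrist force passes 120 N, or if a joint passes its speed limit or range.

## Working session

There is one attempt and no reset: what is moved stays moved. The work goes in short steps, each a Python script; the robot and the scene stay as the last script left them, time stands still between calls to the robot, and variables do not carry over. Pictures are saved under pics/ and viewed, at most 10 in all, crops included, and the job is handed in when it is done.

```bash
mkdir -p pics
python3 - <<'E'
from station import *
import cv2,numpy as np
for n in("top","side"):
    cv2.imwrite(f"pics/{n}0.png",read_camera(n)); c=calibration(n); print(n,{k:np.round(v,4).tolist() for k,v in c.items()})
s=read_state();print(s["t"],s["ee_pos"],s["eef_rot"],s["opening"])
E
```

```text
top {'fx': 497.7674, 'fy': 497.7674, 'cx': 324.8822, 'cy': 190.7392, 'view': [[0.0106, -0.9999, 0.0102, -0.0609], [0.9939, 0.0117, 0.11, -0.5968], [-0.1101, 0.0089, 0.9939, -1.3874], [0.0, 0.0, 0.0, 1.0]]}
side {'fx': 475.6926, 'fy': 475.6926, 'cx': 310.8287, 'cy': 205.7692, 'view': [[0.7083, -0.7057, 0.0197, -0.4537], [0.3732, 0.3979, 0.8381, -0.2564], [-0.5992, -0.5862, 0.5452, -1.0196], [0.0, 0.0, 0.0, 1.0]]}
0.1 [0.15573096 0.57915064 0.24160811] [-2.04980731e-04  1.31025603e-01  9.91378807e-01 -5.56992226e-04] 1.0007640553013128
```

View pics/top0.png

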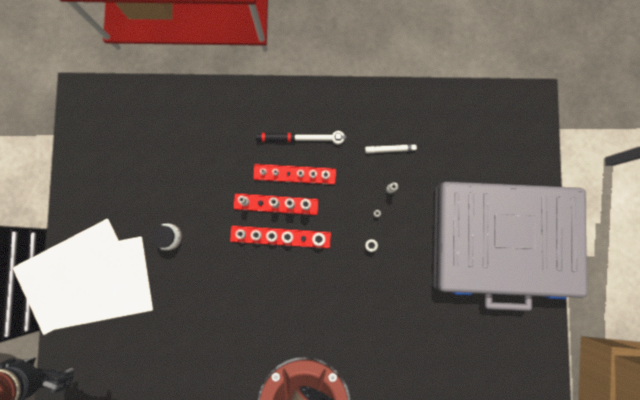

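View pics/side0.png

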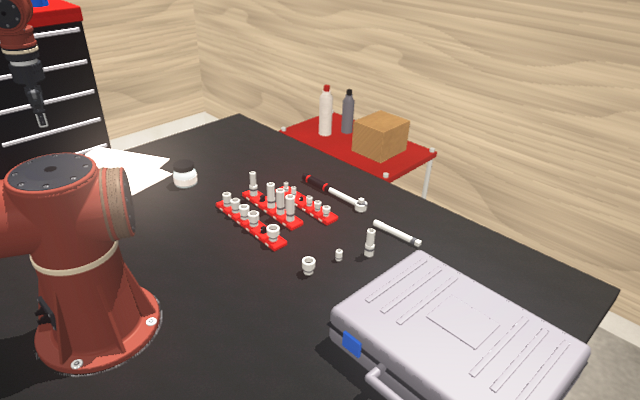

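The top view shows the wide loose socket at about (371,245), the small one at (377,213) and the deep one at (392,187). The nearest rail, at row ~238, is the wide one, and its empty post is near (303,239). The side view agrees: wide socket at (308,265), wide rail nearest the robot.

```bash
cat > h.py <<'E'
from station import *
import cv2,numpy as np
def ray(c,uv,fish=False):
    V=np.array(c["view"]);R,t=V[:3,:3],V[:3,3]
    x,y=(uv[0]-c["cx"])/c["fx"],(uv[1]-c["cy"])/c["fy"]
    if fish:
        r=np.hypot(x,y); k=np.sin(r)/max(r,1e-9); d=np.array([x*k,-y*k,-np.cos(r)])
    else: d=np.array([x,-y,-1])
    return -R.T@t,R.T@d
def on_plane(c,uv,z,fish=False):
    o,d=ray(c,uv,fish); return o+d*(z-o[2])/d[2]
def project(c,p,fish=False):
    V=np.array(c["view"]);q=V[:3,:3]@p+V[:3,3];q=q*[1,-1,-1]
    if fish:
        s=np.hypot(q[0],q[1]);a=np.arctan2(s,q[2]);q=np.array([q[0]/s*a,q[1]/s*a,1])
    return np.array([c["cx"]+c["fx"]*q[0]/q[2],c["cy"]+c["fy"]*q[1]/q[2]])
E
cat > a.py <<'E'
from h import *
c=calibration("top");im=cv2.imread("pics/top0.png")
s=on_plane(c,(371,245),.038);p=on_plane(c,(303,239),.029);print(s,p)
grasp()
m=(s+p)/2; rot=[0,0,1,0]   # tool down, closing along y
for q in ([0,0,1,0],[0,1,0,0]): print(q,solve_ik([m[0]+.02,m[1],.28],q))
goto([m[0]+.02,m[1],.28],rot)
k=calibration("wrist");cv2.imwrite("pics/w1.png",read_camera("wrist"))
np.save("w1.npy",k,allow_pickle=True)
print({a:np.round(v,3).tolist() for a,v in k.items()},project(k,s,True),project(k,p,True))
r=read_state();print(r["t"],r["ee_pos"],r["opening"],r["joint_positions"])
E
python3 a.py
```

```text
[ 0.44491373 -0.1854999   0.038     ] [0.45977762 0.00626398 0.029     ]
[0, 0, 1, 0] [-0.46044369 -0.24689115 -0.16968978  1.6479977   0.         -0.46044369]
[0, 1, 0, 0] [-0.46044369 -0.24689115 -0.16968978  1.6479977   0.          2.68114896]
{'fx': 309.707, 'fy': 309.707, 'cx': 318.746, 'cy': 197.829, 'view': [[0.0, 1.0, 0.001, 0.088], [-0.965, 0.0, -0.263, 0.5], [-0.263, -0.001, 0.965, -0.291], [0.0, 0.0, 0.0, 1.0]]} [239.97893661 148.42941878] [393.21924106 159.18685788]
3.5333 [ 0.47248416 -0.08907583  0.27999984] -0.00010489002315785273 [-4.59298530e-01 -2.46756451e-01 -1.69575714e-01  1.64800941e+00
  5.84251696e-05 -4.60200271e-01]
```

View pics/w1.png

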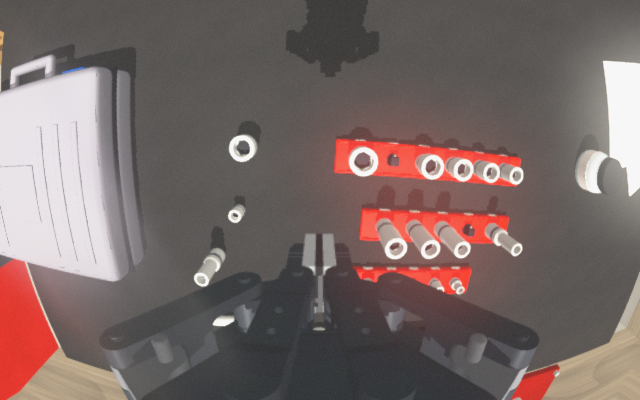

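The wrist view shows the wide socket's mouth at about (243,148) and the empty wide post at about (393,160), with the 34 mm socket at (363,162). I'll refine both and check a zoomed crop.

```bash
cat > b.py <<'E'
from h import *
im=cv2.imread("pics/w1.png");k=np.load("w1.npy",allow_pickle=True).item();ct=calibration("top")
g=im.max(2)
def blob(m,u,v,r):
    w=np.zeros_like(m);w[v-r:v+r,u-r:u+r]=m[v-r:v+r,u-r:u+r]
    cs,_=cv2.findContours(w,cv2.RETR_EXTERNAL,cv2.CHAIN_APPROX_NONE)
    (x,y),rad=cv2.minEnclosingCircle(max(cs,key=cv2.contourArea));return (x,y),rad
a,ra=blob((g>110).astype(np.uint8)*255,243,148,22)
b,rb=blob((g<60).astype(np.uint8)*255,393,160,9)
print(a,ra,b,rb)
S=on_plane(k,a,.038,True);P=on_plane(k,b,.029,True);print(S,P)
print("side/top reproj",[project(calibration(n),q) for n in("side","top") for q in(S,P)])
z1=cv2.resize(im[120:180,215:275],None,fx=6,fy=6,interpolation=2);z2=cv2.resize(im[130:190,363:423],None,fx=6,fy=6,interpolation=2)
cv2.circle(z1,tuple(int((x-o+.5)*6) for x,o in zip(a,(215,120))),2,(0,255,0),-1)
cv2.circle(z2,tuple(int((x-o+.5)*6) for x,o in zip(b,(363,130))),2,(0,255,0),-1)
cv2.imwrite("pics/z1.png",np.hstack([z1,z2]))
E
python3 b.py
```

```text
Traceback (most recent call last):
  File "b.py", line 9, in <module>
    b,rb=blob((g<60).astype(np.uint8)*255,393,160,9)
         ~~~~^^^^^^^^^^^^^^^^^^^^^^^^^^^^^^^^^^^^^^^
  File "b.py", line 7, in blob
    (x,y),rad=cv2.minEnclosingCircle(max(cs,key=cv2.contourArea));return (x,y),rad
                                     ~~~^^^^^^^^^^^^^^^^^^^^^^^^
ValueError: max() iterable argument is empty
```

Use "not red" for the post instead.

```bash
sed -i 's/^b,rb=.*/b,rb=blob(((im[:,:,2]<130)).astype(np.uint8)*255,393,160,10)/' b.py; python3 b.py
```

```text
(242.3910675048828, 147.68714904785156) 14.767545700073242 (390.5, 159.5) 4.743516445159912
[ 0.44407263 -0.18236452  0.038     ] [0.46024903 0.00270298 0.029     ]
side/top reproj [array([306.82935926, 259.75417058]), array([262.91322132, 227.78274409]), array([369.88624554, 245.28887173]), array([304.26077533, 238.84630293])]
```

View pics/z1.png

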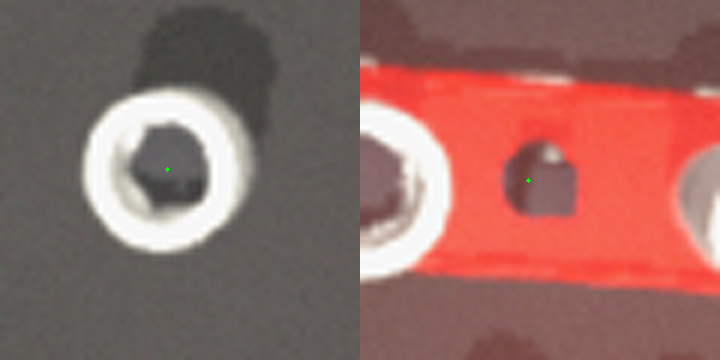

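The crop shows the mouth ring centred at about pixel (241.5,148.0). The post's top face is the lower-right square of the dark blob, centred near (393.2,160.5). I'll cross-check with the midpoint of the neighbouring socket mouths, then go.

```bash
cat > c.py <<'E'
from h import *
im=cv2.imread("pics/w1.png");k=np.load("w1.npy",allow_pickle=True).item()
S=on_plane(k,(241.5,148),.038,True);P=on_plane(k,(393.2,160.5),.029,True)
w=((im.min(2)>190)).astype(np.uint8)*255
cs,_=cv2.findContours(w,cv2.RETR_EXTERNAL,cv2.CHAIN_APPROX_NONE)
Q=[]
for c in cs:
    (x,y),r=cv2.minEnclosingCircle(c)
    if 8<r<20 and 340<x<525 and 140<y<190: q=on_plane(k,(x,y),.05,True);Q.append(q);print((round(x,1),round(y,1)),round(r,1),q)
print("S",S,"P",P)
t=calibration("top");it=cv2.imread("pics/top0.png")
def ringtop(u,v,r,z):
    m=np.zeros(it.shape[:2],np.uint8);m[v-r:v+r+1,u-r:u+r+1]=(it.min(2)[v-r:v+r+1,u-r:u+r+1]>130)*255
    pts=cv2.findNonZero(m);(x,y),rr=cv2.minEnclosingCircle(pts);return on_plane(t,(x,y),z),rr
print("top S",ringtop(371,245,9,.038));a=ringtop(287,238,8,.05);b=ringtop(319,240,9,.05);print("top P",a,b,(a[0]+b[0])/2)
E
python3 c.py
```

```text
(516.0, 175.4) 8.6 [0.47288304 0.18367825 0.05      ]
(491.0, 172.5) 9.7 [0.4701681  0.13985221 0.05      ]
(463.0, 169.8) 11.0 [0.46780838 0.09598195 0.05      ]
(432.5, 166.9) 12.2 [0.46525269 0.05252329 0.05      ]
(363.1, 161.4) 14.5 [ 0.46007497 -0.03562337  0.05      ]
S [ 0.44443145 -0.18352296  0.038     ] P [0.46146647 0.00631387 0.029     ]
top S (array([ 0.44519641, -0.18578137,  0.038     ]), 6.1984944343566895)
top P (array([0.46564039, 0.05081605, 0.05      ]), 5.8167243003845215) (array([ 0.46029311, -0.03698834,  0.05      ]), 6.534803867340088) [0.46296675 0.00691386 0.05      ]
```

Both cameras agree to 1–2 mm: socket mouth at (0.4447,-0.1843), post at (0.4627,0.0077). Now pointing at the socket.

```bash
cat > d.py <<'E'
from h import *
R=[0,0,1,0];S=np.array([.4447,-.1843]);
goto([*S,.18],R)
move_straight([*S,.074],v=.1)
t0=read_state()["t"]
im=read_camera("side");k=calibration("wrist");w=read_camera("wrist")
tip=project(calibration("side"),np.array([*S,.063]));print("tip px",tip,"mouth px",project(calibration("side"),np.array([*S,.038])))
u,v=tip.astype(int);z=cv2.resize(im[v-30:v+30,u-40:u+40],None,fx=6,fy=6,interpolation=2)
cv2.imwrite("pics/d1.png",z);cv2.imwrite("pics/d2.png",w);print("crop org",u-40,v-30,project(k,np.array([*S,.038]),True),project(k,np.array([*S,.063]),True))
sleep(2.6);r=read_state();print(t0,r["t"],r["ee_pos"],r["contact_force"])
E
python3 d.py
```

```text
tip px [307.73640863 251.94219485] mouth px [307.57074239 260.00989245]
crop org 267 221 [318.31556321 230.4726337 ] [318.2492201  248.31515947]
5.3583 8.0583 [ 0.44471078 -0.18432868  0.07401977] [-0.02105985 -0.55024041  0.8910007 ]
```

View pics/d1.png

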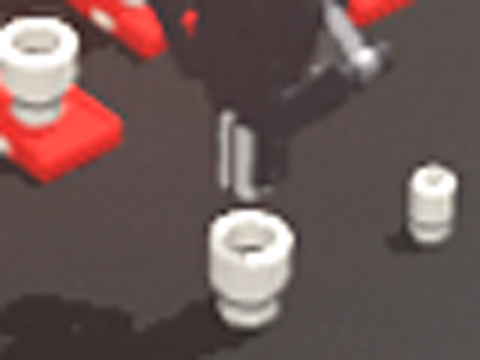

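View pics/d2.png

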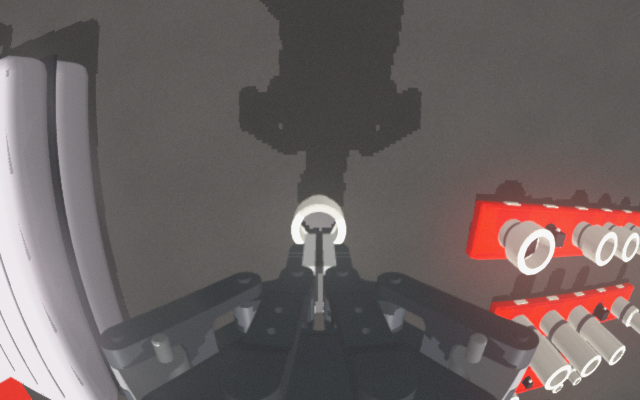

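The fingertips stand centred over the mouth: tip at (245,195) in the crop, mouth at (250,237), so about 24 mm above it. The wrist view confirms the y centring, with the ring spanning columns 292–346. The two-second hold is done; now the post.

```bash
cat > e.py <<'E'
from h import *
R=[0,0,1,0];S=[.4447,-.1843];P=[.4627,.0077]
move_straight([*S,.18],v=.12)
goto([*P,.18],R)
move_straight([*P,.065],v=.1)
k=calibration("wrist");w=read_camera("wrist");im=read_camera("side")
a=project(calibration("side"),np.array([*P,.054]));b=project(calibration("side"),np.array([*P,.029]));u,v=a.astype(int)
z=cv2.resize(im[v-30:v+30,u-40:u+40],None,fx=6,fy=6,interpolation=2)[:, :400]
z2=cv2.resize(w[150:330,220:420],(400,360))
cv2.imwrite("pics/e1.png",np.hstack([z,z2]))
print((a-[u-40,v-30])*6,(b-[u-40,v-30])*6,(project(k,np.array([*P,.029]),True)-[220,150])*2)
sleep(2.5);r=read_state();print(r["t"],r["ee_pos"],r["contact_force"])
E
python3 e.py
```

```text
[240.47867168 180.12764482] [242.48822099 225.79912368] [195.84277312 160.84532638]
13.7833 [0.46271615 0.00769221 0.06501672] [ 0.75151487 -0.31418738 -0.36659378]
```

View pics/e1.png

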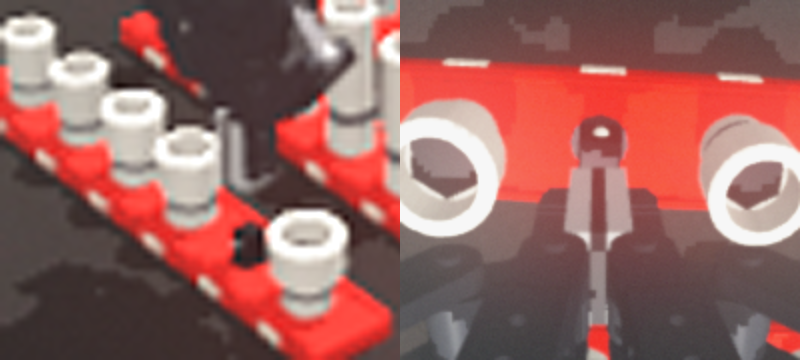

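The tip stands straight above the black post: its top is at (247,228) in the side crop, predicted (242,226). In the wrist view the post and fingers line up to about 1 mm, and nothing is touched.

```bash
python3 -c "
from station import *
print(hand_in())"
```

```text
the job is handed in; nothing more can be done
None
```

I pointed at the short, wide socket for over two seconds, then at the empty post on its rail, both from about 25 mm above. I handed in at about 14 s, still pointing at the post, with no contact seen in the pictures or force readings.

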